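Set the running clearance of the keeper screw over the gear fixture

TASK

Slide the stainless plate (it has a black push knob to take it by) along its rails until the marked button on top of the orange gear fixture sits right under the tip of the keeper screw. Then turn the red thumbscrew clockwise until it seats on the button, and back it off a quarter turn so that the fixture can turn freely under it. Finish still gripping the thumbscrew there, keeping it still so the lock nut can be tightened; leave the plate in place and the loose parts round the station where they lie.

Things in the scene. Friction and masses are not known exactly. Their poses are not given: they have to be found in the camera images.
- station: Fixed base plate, 300 x 300 x 12 mm, with the rails and a grey C-frame. Origin: on the table, straight below the keeper screw's axis; x is the slide direction, z up. The C-frame's column (60 x 45 mm) stands 108 mm to +y; its arm (34 mm wide, underside 118 mm, top 142 mm above the table) reaches from there to a 40 mm round boss at the screw.
- carriage: Sliding stainless plate, 125 x 205 x 8 mm, on the rails. Origin: on its underside (30 mm above the table) straight below the marked spot; axes as the station's. Slides along x with 2.5 N drag, stays where left, can overrun the right place by 40 mm to -x; no stop marks it. Starts 45 to 95 mm to +x of it. Carries a bayonet socket (84 mm across) and the orange fixture (flange 80, hub 50 mm across).
- marked_spot (a point): Centre of the top of the dark steel button (16 mm across, 3 mm high, white centre dot, white painted ring 24 mm across round it) on the orange fixture; 88 mm above the table. Axes as the carriage's.
- push_knob (a point): Black upright push knob, rigid on the plate 115 mm to -y of the marked spot: 22 mm across, from 60 to 100 mm above the table, on a 12 mm stem; this point is on its axis, 82 mm above the table. Axes as the carriage's. Take it from above, fingers closing along x; with the plate in place the thumbscrew (188 mm high) stands 115 mm to +y of it.
- screw_tip (a point): Centre of the flat 8 mm tip of the keeper screw, which points straight down from the C-frame's arm; it never shifts sideways. 88 mm above the table when seated, 0.48 mm higher per rad backed off.
- screw_head (a point): Point on the screw's axis, in the thumbscrew's red head at the height to grip: 176 mm above the table when seated, rising with the tip. The head is an upright flat wing: 44 mm long (this point's x axis), 14 mm thick (its y axis), from 16 mm below to 12 mm above this point; white mark on top at its +x end. z is up. Under it a fixed 21 mm lock nut, top at 150 mm.
- thumbscrew (a joint): Angle of the thumbscrew in rad: 0 when seated, where it stops dead; grows as it is backed off (anticlockwise seen from above). Starts between 2.0 and 3.2. Right-hand thread, 3 mm per turn; about 0.06 N m of drag, stays where left.
- helical_gear: Bystander: dark case-hardened helical gear lying flat, 70 mm diameter, 26 mm high. Origin: centre of its underside.
- pinion_housing: Bystander: grey cast iron housing, foot 100 x 78 mm, 62 mm high. Origin: centre of its underside.
- hex_bolt: Bystander: yellow zinc-plated hex bolt standing on its head, 28 mm across, 65 mm high. Origin: centre of its underside.
- ball_bearing: Bystander: ball bearing with blue shield lying flat, 47 mm diameter, 14 mm high. Origin: centre of its underside.
- spanner: Bystander: open-ended steel spanner lying flat, about 178 x 35 mm, 7 mm high. Origin: its middle, on the underside.
- bronze_bush: Bystander: bronze bush standing upright, 36 mm diameter, 30 mm high. Origin: centre of its underside.

How it is judged:
On the way, in this order (a step that is already met when the one before it is completed fails the run):
1. the plate stands still with the marked spot under the screw's tip (within 4 mm), the screw not yet run in (horizontal distance between marked_spot and screw_tip below 0.004 m and linear speed of carriage below 0.01 m/s and value of joint thumbscrew above 0.5 rad), for 0.3 s.
2. the thumbscrew is seated (within 0.08 rad) with the spot still under its tip (horizontal distance between marked_spot and screw_tip below 0.004 m and value of joint thumbscrew below 0.08 rad), for 0.2 s.
At the end, for the whole second after the job is handed in: The thumbscrew stands a quarter turn back from its seat (1.57 rad, within 0.26 rad = 15 degrees), still, with the gripper's fingers holding it (more than 3 N), and the marked spot is still under the screw's tip within 4 mm (so the 8 mm tip lies wholly on the 16 mm button) (horizontal distance between marked_spot and screw_tip below 0.004 m and linear speed of carriage below 0.01 m/s and value of joint thumbscrew between 1.31 and 1.83 rad and velocity of joint thumbscrew between -0.05 and 0.05 rad/s and contact force between the fingers and thumbscrew above 3 N); the arm keeps its last pose, push and grip.
It fails at once if a loose part round the station is moved more than 15 mm (distance of any of helical_gear, pinion_housing, hex_bolt, ball_bearing, spanner, bronze_bush from where it was at the start of the episode above 0.015 m).
It also fails if it takes over 61 s, if anything falls off the work surface, if the arm or the gripper's body presses on something with over 40 N, if the wrist force passes 120 N, or if a joint passes its speed limit or range.

ROBOT

A 6-joint arm with a two-finger parallel gripper is mounted at the origin on the work surface. World frame = base frame: x ahead of the robot, y to its left, z up, the work surface at z = 0. Lengths are in m, angles in rad, forces in N, time in s.
With the tool pointing down it reaches from about 0.35 to 0.775 m from the base axis. Payload 7.3 kg.
Tool frame: the origin (TCP) lies at the very end of the fingers, on their centre line; the grasp point (between the pads) lies 19 mm behind it; z points along the fingers, y is the line along which they close (so a half turn about z gives the same grasp; the last joint's range is limited). The gripper opens to 92 mm and grips with 3 to 60 N. Pads are 19 mm wide; open, the fingers measure 130 mm over their backs; the gripper's body (75 mm by 190 mm) begins 47 mm behind the grasp point.
Start: joints at [1.017, 0.342, 1.524, -0, 1.275, -0.146], TCP at [0.208, 0.482, 0.227] pointing down, gripper open.
Joint ranges: [-2.53, 2.53], [-0.77, 2.02], [0.04, 2.7], [-1, 4.14], [0.28, 2.66], [-3.11, 3.11]. Speed limits (rad/s): [2.57, 2.57, 3.14, 3.14, 3.14, 3.14].

INTERFACE

Orientations are given as [roll, pitch, yaw] about the fixed x, y, z axes, in that order (R = Rz(yaw) Ry(pitch) Rx(roll)).
In Python, from cell import * gives the robot as it stands.
- The arm moves only by the tool step_arm, never from a script. Its argument "commands" is a list of rows, each a list of 7 numbers: the opening, from 0 (shut) to 1 (fully open), then the shift along the world's x, y, z in cm, then the turn, a rotation vector about the world's x, y, z in rad. A call has 1 to 5 rows; each row is the pose to reach, as a shift and turn from the pose commanded when the call began; what a row does not reach only later rows make up. A row lasts 1/12 s, in which the tool goes at most 41.7 mm and 7.16 degrees, less where a joint would pass 70% of its speed; a pose out of reach is approached as far as the arm can. A call with a gripper value outside its range is refused whole. The fingers move at their own pace and stop on an object; "grip_force" is the grip in N (left out, the last holds). Time passes only in rows, so rows that repeat a pose let the fingers close. It gives the time, the measured TCP pose, the force, the opening and the grip force at its end, in the units of the state.
- observe(): the state, without advancing time (a new reading comes with each control period).
- read_camera(name): name is "scene" or "side" or "wrist"; returns the picture (400x640x3 uint8, red, green, blue); there is no depth.
- camera_model(name): a dict with "vfov" (degrees; the focal length in pixels is half the picture's height over the tangent of half this angle, whatever the lens; pixels are square), "cx", "cy" (the principal point, pixels), "world_to_cam" (4x4, takes a point from world to camera coordinates). Camera axes: x right, y up, looking along -z (the intrinsics and any distortion apply to the point x, -y, -z); pixel columns grow to the right and rows downward; lengths in m; the calibration is good to about 2 mm. A picture is of the moment at which its call begins: read the wrist's pose just before it. camera_model takes no time and is no camera call; for the wrist camera it gives the pose at the moment of the call.
- hand_in(): hands the job in; it is judged then, once.
The state is a dict: "time": time; "qpos": joint angles; "qvel": joint speeds; "joint_efforts": joint torques, N m; "tool_pos": TCP position; "tool_rot": TCP orientation; "contact_force": force on the tool from outside, world axes, zero at the start; "torque": the same for the moment, N m; "opening": finger opening in m; "grip_force": force on a finger pad.
Only numpy, scipy, OpenCV 4.12 (cv2) and the standard library are available. Lean on these libraries where they do the work, as an engineer would, in place of code of your own. Each camera call takes 0.05 s, during which the arm holds its last target. There are 200 camera calls.

## Working session

There is one attempt and no reset: what is moved stays moved. The work goes in short steps, Python scripts to look and compute and a tool call to move; the robot and the scene stay as the last step left them, time stands still between calls to the robot, and variables do not carry over. Pictures are saved under pics/ and viewed, at most 10 in all, crops included, and the job is handed in when it is done.

Besides the shell and the picture viewer there is one more tool, called as a command line: name --pt "numbers of a row" for each row, then --argument value for the rest. step_arm: Moves the arm, as the interface text tells. Its arguments: {"type":"object","properties":{"commands":{"type":"array"},"grip_force":{"type":"number"}},"required":["commands"]}

```bash
mkdir -p pics; ls
python3 - <<'E'
from cell import *
import cv2
print(observe())
for n in ("scene","side","wrist"):
    m=camera_model(n);print(n,m)
    cv2.imwrite(f"pics/{n}0.png",read_camera(n)[:,:,::-1])
E
```

```text
pics
{'time': 0.0, 'qpos': array([ 1.01700036e+00,  3.42720158e-01,  1.52501507e+00, -1.29907831e-05,
        1.27537269e+00, -1.45974418e-01]), 'qvel': array([ 0.00101421,  0.00065065,  0.00086407, -0.00034243, -0.00098312,
       -0.00072164]), 'joint_efforts': array([-6.71018061e-04, -4.31241095e+01, -2.44222122e+01,  7.16894190e-02,
        5.60329249e-02, -1.20564837e-04]), 'tool_pos': array([0.20797927, 0.48161267, 0.22604696]), 'tool_rot': array([-3.14009170e+00, -2.08114501e-04,  2.73377474e+00]), 'contact_force': array([-0.4309834 ,  0.38307141,  0.09155189]), 'torque': array([-0.01771606, -0.00527749, -0.07361198]), 'grip_force': 0.0, 'opening': 0.09190690798450968}
scene {'vfov': 57.488921173955866, 'cx': 328.8019325947274, 'cy': 203.06716105629545, 'world_to_cam': array([[-0.78629125,  0.61765446, -0.01578095,  0.41456154],
       [-0.41399679, -0.50772582,  0.75552707,  0.12759652],
       [ 0.45864227,  0.60059758,  0.65492733, -1.45648806],
       [ 0.        ,  0.        ,  0.        ,  1.        ]])}
side {'vfov': 55.91582750444063, 'cx': 322.3752725020611, 'cy': 202.09818262890482, 'world_to_cam': array([[ 0.75431176, -0.65651036,  0.00281503, -0.38524446],
       [ 0.34898859,  0.40460245,  0.84528328, -0.27919232],
       [-0.5560762 , -0.6366247 ,  0.53431101, -1.06963192],
       [ 0.        ,  0.        ,  0.        ,  1.        ]])}
wrist {'vfov': 70.71253976953349, 'cx': 320.9121625871583, 'cy': 199.6422703136468, 'world_to_cam': array([[ 3.97017571e-01,  9.17810821e-01, -5.87410430e-04,
        -5.23843700e-01],
       [-8.82453257e-01,  3.81546855e-01, -2.75133143e-01,
         3.43095872e-02],
       [-2.52296051e-01,  1.09751054e-01,  9.61405954e-01,
        -3.90067796e-01],
       [ 0.00000000e+00,  0.00000000e+00,  0.00000000e+00,
         1.00000000e+00]])}
```

View pics/scene0.png

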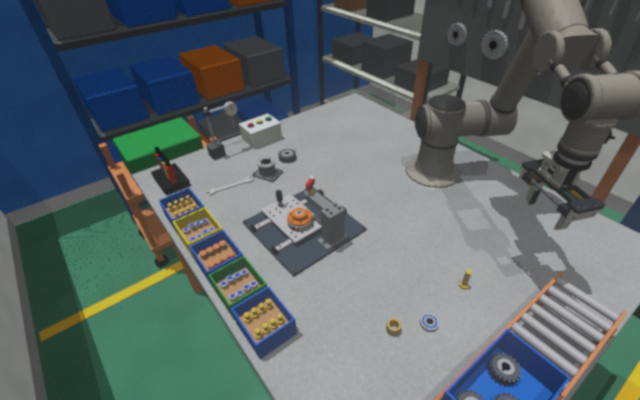

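View pics/side0.png

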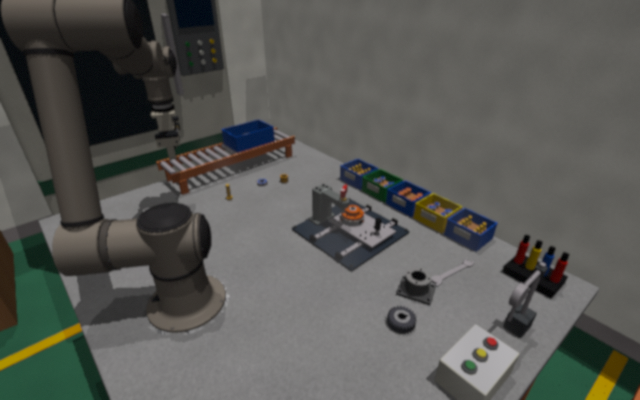

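The scene picture shows the station around (305,225), with the red screw head near (310,183), the knob near (279,197) and the column near (333,220). The side picture shows the station around (350,222), the red head at (344,190) and the knob at (378,226). I need enlarged crops.

Run:
```python
import cv2,numpy as np
a=cv2.imread("pics/scene0.png")[165:280,235:375]
b=cv2.imread("pics/side0.png")[170:275,285:415]
f=lambda c:cv2.resize(c,(400*1,int(400*c.shape[0]/c.shape[1])),interpolation=cv2.INTER_CUBIC)
a,b=[cv2.resize(c,None,fx=5,fy=5,interpolation=cv2.INTER_CUBIC) for c in(a,b)]
cv2.imwrite("pics/c1.png",a);cv2.imwrite("pics/c2.png",b)
```

```text
(no output)
```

View pics/c1.png

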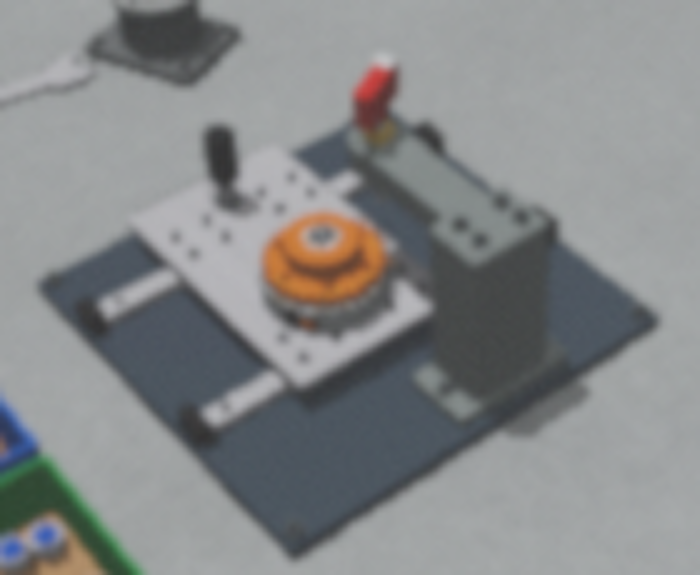

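View pics/c2.png

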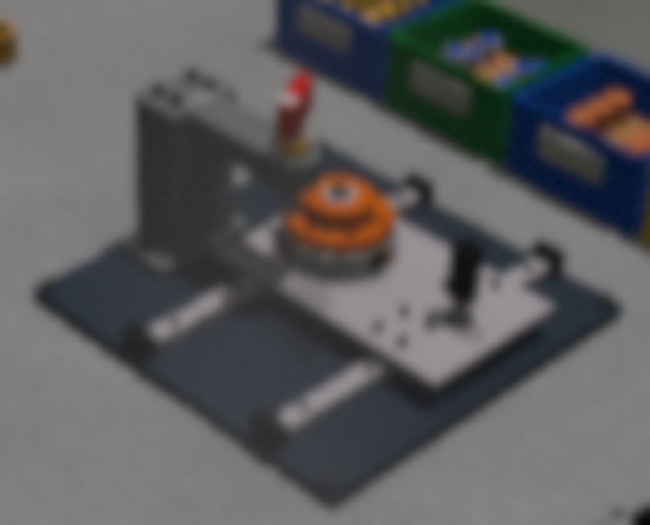

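The scene crop shows the button at (321,236), the knob top at (218,130), the red head at (376,95) and base corners at (42,285), (657,320) and (295,557). The side crop shows the button at (341,193), the knob top at (466,245), the head at (295,103) and base corners at (38,295), (333,505) and (620,310).

```bash
cat > h.py <<'E'
from cell import *
import numpy as np, cv2
def ray(m,u,v):
    f=200/np.tan(np.radians(m["vfov"]/2)); W=m["world_to_cam"]
    d=W[:3,:3].T@np.array([(u-m["cx"])/f,-(v-m["cy"])/f,-1]); return -W[:3,:3].T@W[:3,3],d
def atz(m,u,v,z):
    o,d=ray(m,u,v); return (o+d*(z-o[2])/d[2])[:2]
def proj(m,p):
    f=200/np.tan(np.radians(m["vfov"]/2)); c=m["world_to_cam"]@np.r_[p,1]
    return np.array([m["cx"]+f*c[0]/-c[2], m["cy"]-f*c[1]/-c[2]])
E
python3 - <<'E'
from h import *
S,D=camera_model("scene"),camera_model("side")
c1=lambda u,v:((u+.5)/5-.5+235,(v+.5)/5-.5+165)
c2=lambda u,v:((u+.5)/5-.5+285,(v+.5)/5-.5+170)
for n,m,c,L in (("sc",S,c1,[("b",321,236,.088),("k",218,130,.1),("h",376,95,.177),("cl",42,285,.012),("cr",657,320,.012),("cb",295,557,.012)]),
  ("si",D,c2,[("b",341,193,.088),("k",466,245,.1),("h",295,103,.177),("cl",38,295,.012),("cb",333,505,.012),("cr",620,310,.012)])):
    for k,u,v,z in L: print(n,k,atz(m,*c(u,v),z).round(4))
E
```

```text
sc b [ 0.6031 -0.055 ]
sc k [ 0.6036 -0.1741]
sc h [ 0.5545 -0.0552]
sc cl [ 0.7347 -0.2062]
sc cr [0.4345 0.0806]
sc cb [0.7292 0.0918]
si b [ 0.5974 -0.0618]
si k [ 0.6022 -0.1726]
si h [ 0.5519 -0.0587]
si cl [0.4251 0.0652]
si cb [ 0.4307 -0.2269]
si cr [ 0.7246 -0.217 ]
```

Run:
```python
from h import *
from scipy.spatial.transform import Rotation as R
o=observe();m=camera_model("wrist");W=m["world_to_cam"]
T=R.from_euler("xyz",o["tool_rot"]).as_matrix()
print("cam in tool",T.T@(-W[:3,:3].T@W[:3,3]-o["tool_pos"]), "look",T.T@-W[2,:3],"right",T.T@W[0,:3])
np.save("cam_tool.npy",np.c_[T.T@W[:3,:3].T, T.T@(-W[:3,:3].T@W[:3,3]-o["tool_pos"])])
```

```text
cam in tool [ 0.07403893 -0.00075117 -0.15801162] look [-2.75330669e-01  6.03100658e-04  9.61349395e-01] right [-4.91152227e-04  9.99999584e-01 -7.68013880e-04]
```

step_arm --pt "1 1.6 -3.3 2 0 0 -0.12" --pt "1 3.2 -6.6 4 0 0 -0.24" --pt "1 4.8 -9.9 6 0 0 -0.36" --pt "1 6.4 -13.2 8 0 0 -0.48" --pt "1 8 -16.5 9 0 0 -0.6"

```text
time: 0.57
tool_pos: [0.2889, 0.3159, 0.3188]
tool_rot: [3.139, -0.0, 2.129]
contact_force: [1.5, 0.5, -1.5]
opening: 0.0917
grip_force: 0.0
```

step_arm --pt "1 2 -2.6 0 0 0 -0.11" --pt "1 4 -5.2 0 0 0 -0.22" --pt "1 6 -7.8 0 0 0 -0.33" --pt "1 8 -10.4 0 0 0 -0.44" --pt "1 10 -13 0 0 0 -0.53"

```text
time: 0.98
tool_pos: [0.3888, 0.1855, 0.3167]
tool_rot: [3.141, -0.0, 1.598]
contact_force: [0.1, 1.4, -0.1]
opening: 0.0919
grip_force: 0.0
```

step_arm --pt "1 2 -2.6 0 0 0 0" --pt "1 4 -5.2 0 0 0 0" --pt "1 6 -7.8 0 0 0 0" --pt "1 8 -10.4 0 0 0 0" --pt "1 10 -13 0 0 0 0"

```text
time: 1.4
tool_pos: [0.4888, 0.0554, 0.3166]
tool_rot: [-3.141, -0.0, 1.604]
contact_force: [0.6, -0.3, 0.6]
opening: 0.0919
grip_force: 0.0
```

step_arm --pt "1 2 -2.6 -0.4 0 0 0" --pt "1 4 -5.2 -0.8 0 0 0" --pt "1 6 -7.8 -1.2 0 0 0" --pt "1 8.6 -11 -1.6 0 0 0" --pt "1 8.6 -13 -1.9 0 0 0"

```text
time: 1.82
tool_pos: [0.5768, -0.0761, 0.2956]
tool_rot: [-3.141, 0.0, 1.602]
contact_force: [-1.9, 0.5, -1.2]
opening: 0.0917
grip_force: 0.0
```

step_arm --pt "1 0 0 0 0 0 0" --pt "1 0 0 0 0 0 0" --pt "1 0 0 0 0 0 0"

```text
time: 2.07
tool_pos: [0.5739, -0.0723, 0.2977]
tool_rot: [-3.141, -0.001, 1.604]
contact_force: [0.0, -0.2, -0.1]
opening: 0.0919
grip_force: 0.0
```

Run:
```python
from h import *
import pickle
m=camera_model("wrist");im=read_camera("wrist");print(observe()["tool_pos"])
pickle.dump(m,open("w1.pkl","wb"));cv2.imwrite("pics/w1.png",im[:,:,::-1])
```

```text
[ 0.57392418 -0.07197415  0.29811384]
```

View pics/w1.png

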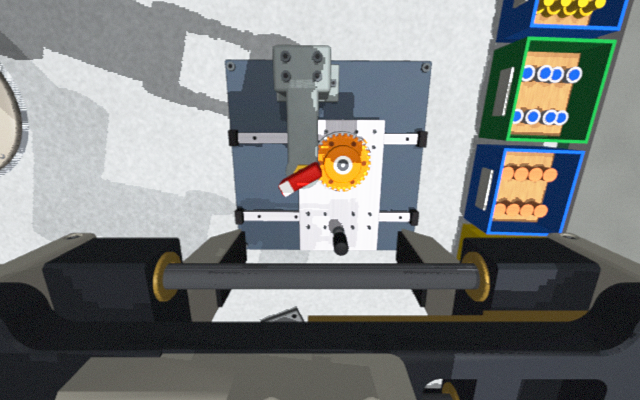

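The wrist picture shows the button near (343,165), the red wing near (300,180) with its white end at (287,188), and the knob top near (341,246). I'm enlarging this area.

Run:
```python
import cv2
cv2.imwrite("pics/w1c.png",cv2.resize(cv2.imread("pics/w1.png")[145:257,265:385],None,fx=5,fy=5,interpolation=cv2.INTER_CUBIC))
```

```text
(no output)
```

View pics/w1c.png

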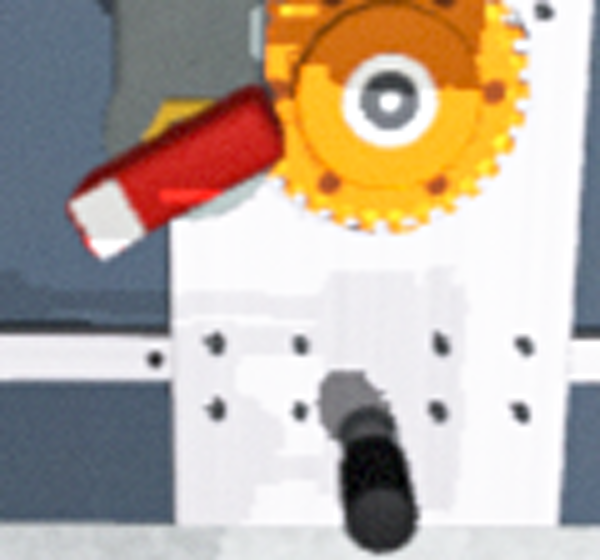

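Wing's top face: white end around (91,236), red end around (268,125), centre near (180,181). Button dot is at (390,99) and the knob top centre at (380,516).

Run:
```python
from h import *
import pickle
m=pickle.load(open("w1.pkl","rb"))
c=lambda u,v:((u+.5)/5-.5+265,(v+.5)/5-.5+145)
for k,u,v,z in [("button",390,99,.088),("ring",390,100,.085),("knob",380,516,.1),("w1",91,236,.1892),("w2",268,125,.1892),("wc",180,181,.1892),
 ("wlow1",105,260,.1892),("wlow2",283,150,.1892),("wup1",78,210,.1892),
 ("plateL1",172,345,.038),("plateL2",176,520,.038),("plateR1",585,20,.038),("plateR2",560,520,.038)]:
    print(k,atz(m,*c(u,v),z).round(4))
print(proj(m,[.55,-.0575,.1892]),-m["world_to_cam"][:3,:3].T@m["world_to_cam"][:3,3])
# base corners, full image
for u,v in [(227,61),(431,61)]: print(atz(m,u,v,.012).round(4))
```

```text
button [ 0.6016 -0.0549]
ring [ 0.6019 -0.0556]
knob [ 0.6041 -0.1686]
w1 [ 0.5364 -0.0682]
w2 [ 0.5703 -0.0452]
wc [ 0.5536 -0.0567]
wlow1 [ 0.5391 -0.073 ]
wlow2 [ 0.5733 -0.05  ]
wup1 [ 0.5339 -0.0631]
plateL1 [ 0.5417 -0.1419]
plateL2 [ 0.5437 -0.2017]
plateR1 [ 0.6616 -0.0374]
plateR2 [ 0.6682 -0.1976]
[296.82176653 181.48948324] [0.57142464 0.00102141 0.45580037]
[0.4339 0.077 ]
[0.7267 0.0866]
```

step_arm --pt "0.7 1.5 -3.2 -2 0 0 0" --pt "0.7 3 -6.4 -4 0 0 0" --pt "0.7 3 -9.8 -6 0 0 0" --pt "0.7 3 -9.8 -9 0 0 0" --pt "0.7 3 -9.8 -10 0 0 0"

```text
time: 2.53
tool_pos: [0.6025, -0.1707, 0.1939]
tool_rot: [-3.136, -0.003, 1.603]
contact_force: [-0.7, 0.8, -1.2]
opening: 0.0658
grip_force: 0.0
```

step_arm --pt "0.6 0 0 -3 0 0 0" --pt "0.6 0 0 -6 0 0 0" --pt "0.6 0 0 -9 0 0 0" --pt "0.6 0 0 -12 0 0 0" --pt "0.6 0 0 -13.5 0 0 0"

```text
time: 2.95
tool_pos: [0.603, -0.1682, 0.0605]
tool_rot: [-3.138, -0.002, 1.606]
contact_force: [-0.2, -0.3, 0.5]
opening: 0.0552
grip_force: 0.0
```

step_arm --pt "0.6 0 0 0 0 0 0" --pt "0.6 0 0 0 0 0 0" --pt "0.6 0 0 0 0 0 0"

```text
time: 3.2
tool_pos: [0.6055, -0.1704, 0.065]
tool_rot: [3.138, 0.001, 1.605]
contact_force: [0.4, 0.5, 1.1]
opening: 0.0554
grip_force: 0.0
```

step_arm --pt "0.1 0 0 0 0 0 0" --pt "0.1 0 0 0 0 0 0" --pt "0.1 0 0 0 0 0 0" --pt "0.1 0 0 0 0 0 0" --pt "0.1 0 0 0 0 0 0" --grip_force 25

```text
time: 3.62
tool_pos: [0.6043, -0.1712, 0.0631]
tool_rot: [3.141, 0.0, 1.604]
contact_force: [1.4, 0.0, -0.1]
opening: 0.0267
grip_force: 0.0
```

step_arm --pt "0.1 0 0 0 0 0 0" --pt "0.1 0 0 0 0 0 0" --pt "0.1 0 0 0 0 0 0" --pt "0.1 0 0 0 0 0 0" --pt "0.1 0 0 0 0 0 0"

```text
time: 4.03
tool_pos: [0.6044, -0.1711, 0.063]
tool_rot: [3.141, 0.0, 1.604]
contact_force: [-0.2, -0.1, 2.9]
opening: 0.0217
grip_force: 25.0
```

step_arm --pt "0.1 -1 -0.03 0 0 0 0" --pt "0.1 -2 -0.06 0 0 0 0" --pt "0.1 -3 -0.09 0 0 0 0" --pt "0.1 -4 -0.12 0 0 0 0" --pt "0.1 -4.8 -0.14 0 0 0 0"

```text
time: 4.45
tool_pos: [0.5562, -0.1724, 0.063]
tool_rot: [3.14, 0.0, 1.604]
contact_force: [2.7, 0.5, 1.1]
opening: 0.0215
grip_force: 25.0
```

step_arm --pt "0.1 0 0 0 0 0 0" --pt "0.1 0 0 0 0 0 0" --pt "0.1 0 0 0 0 0 0" --pt "0.1 0 0 0 0 0 0" --pt "0.1 0 0 0 0 0 0"

```text
time: 4.87
tool_pos: [0.5563, -0.1724, 0.0629]
tool_rot: [-3.141, -0.0, 1.604]
contact_force: [-2.8, 0.8, 6.6]
opening: 0.0216
grip_force: 25.0
```

Run:
```python
from h import *
import pickle
o=observe();print(o["tool_pos"],o["contact_force"])
for n in("scene","side"):
    m=camera_model(n);ims=[read_camera(n).astype(float) for _ in range(3)]
    cv2.imwrite(f"pics/{n}2.png",np.mean(ims,0)[:,:,::-1].astype(np.uint8))
    print(n,proj(m,[.5536,-.0567,.089]))
a=cv2.imread("pics/scene2.png")[165:255,255:355]
b=cv2.imread("pics/side2.png")[175:255,300:400]
r=lambda c,f:cv2.resize(c,None,fx=f,fy=f,interpolation=cv2.INTER_CUBIC)
c=np.zeros((560,800,3),np.uint8)
A=r(a[:70,:],8)
cv2.imwrite("pics/d1.png",A)
cv2.imwrite("pics/d2.png",r(b[:65],8))
```

```text
[ 0.5563341  -0.17238526  0.06293153] [-2.77704008  0.81534825  6.62477078]
scene [311.11560284 204.78834386]
side [342.70878487 211.91381347]
```

View pics/d2.png

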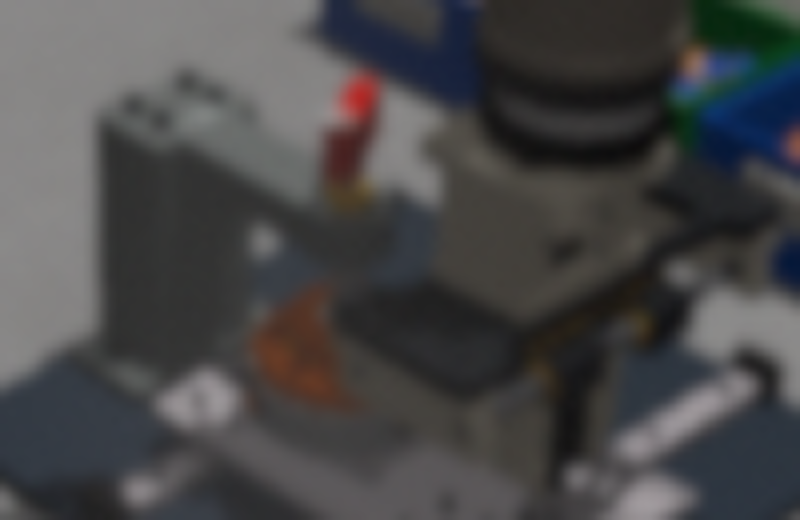

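The side view is blocked by the gripper. I'll release, rise and look straight down with the wrist camera over the screw.

step_arm --pt "0.45 0 0 0 0 0 0" --pt "0.45 0 0 0 0 0 0" --pt "0.45 0 0 0 0 0 0" --pt "0.45 0 0 0 0 0 0" --pt "0.45 0 0 0 0 0 0"

```text
time: 5.58
tool_pos: [0.5562, -0.1724, 0.0624]
tool_rot: [-3.141, -0.0, 1.604]
contact_force: [-1.6, -0.4, -0.0]
opening: 0.041
grip_force: 0.0
```

step_arm --pt "0.45 0 0 2 0 0 0" --pt "0.45 0 0 5 0 0 0" --pt "0.45 0 0 9 0 0 0" --pt "0.45 0 0 13 0 0 0" --pt "0.45 0 0 16 0 0 0"

```text
time: 6.0
tool_pos: [0.5567, -0.1726, 0.2261]
tool_rot: [3.139, 0.001, 1.604]
contact_force: [0.5, -0.9, -0.2]
opening: 0.041
grip_force: 0.0
```

step_arm --pt "0.45 0 1.5 2 0 0 0" --pt "0.45 0 3 2 0 0 0" --pt "0.45 0 4.1 2 0 0 0" --pt "0.45 0 4.1 2 0 0 0" --pt "0.45 0 4.1 2 0 0 0"

```text
time: 6.42
tool_pos: [0.5556, -0.1306, 0.2411]
tool_rot: [-3.139, -0.001, 1.605]
contact_force: [0.2, 0.0, -0.3]
opening: 0.0418
grip_force: 0.0
```

Run:
```python
from h import *
import pickle
o=observe();m=camera_model("wrist");im=read_camera("wrist");print(o["tool_pos"])
pickle.dump(m,open("w3.pkl","wb"));cv2.imwrite("pics/w3.png",im[:,:,::-1])
p=proj(m,[.5536,-.0567,.15]);print(p)
u,v=int(p[0])-75,max(0,int(p[1])-70);print(u,v)
cv2.imwrite("pics/w3c.png",cv2.resize(im[v:v+145,u:u+150,::-1],None,fx=4,fy=4,interpolation=cv2.INTER_CUBIC))
```

```text
[ 0.55555724 -0.13061143  0.24110583]
[322.00108363 118.66685503]
247 48
```

View pics/w3c.png

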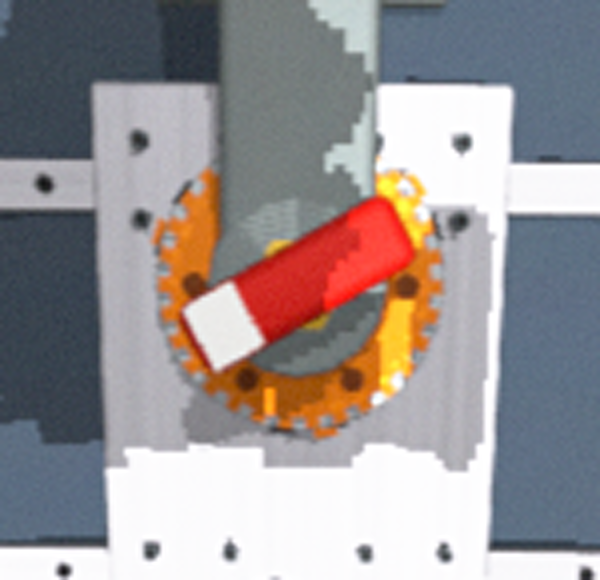

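Wing top centre is at crop (298,284), boss centre at about (301,290), and the fixture flange (holes and rim) at about (300.5,287).

Run:
```python
from h import *
import pickle
m=pickle.load(open("w3.pkl","rb"))
c=lambda u,v:((u+.5)/4-.5+247,(v+.5)/4-.5+48)
for k,u,v,z in [("wing",298,284,.1892),("boss",301.5,290,.142),("flange holes",300.2,286.7,.07),("flange holes",300.2,286.7,.085),("wlA",182,318,.1892),("wlB",215,372,.1892),("wrA",380,197,.1892),("wrB",414,250,.1892)]:
    print(k,z,atz(m,*c(u,v),z).round(4))
print(-m["world_to_cam"][:3,:3].T@m["world_to_cam"][:3,3])
```

```text
wing 0.1892 [ 0.5529 -0.0568]
boss 0.142 [ 0.5536 -0.0579]
flange holes 0.07 [ 0.5533 -0.0572]
flange holes 0.085 [ 0.5533 -0.0572]
wlA 0.1892 [ 0.5322 -0.0634]
wlB 0.1892 [ 0.5383 -0.0727]
wrA 0.1892 [ 0.5668 -0.0416]
wrB 0.1892 [ 0.5733 -0.0503]
[ 0.55337787 -0.05725797  0.39916852]
```

The plate is in place: boss, wing and fixture axes agree within 1 mm at (0.5533, −0.0572). Next I turn the tool by +2.10 rad above the head, then descend.

step_arm --pt "0.5 0 1.5 0 0 0 0.12" --pt "0.5 -0.1 3 0 0 0 0.24" --pt "0.5 -0.2 4.5 0 0 0 0.36" --pt "0.5 -0.2 6 0 0 0 0.48" --pt "0.5 -0.2 7.3 0 0 0 0.6"

```text
time: 6.88
tool_pos: [0.5538, -0.0582, 0.2414]
tool_rot: [-3.14, -0.002, 2.209]
contact_force: [-0.7, -0.0, -0.4]
opening: 0.0458
grip_force: 0.0
```

step_arm --pt "0.5 0 0 0 0 0 0.12" --pt "0.5 0 0 0 0 0 0.24" --pt "0.5 0 0 0 0 0 0.36" --pt "0.5 0 0 0 0 0 0.48" --pt "0.5 0 0 0 0 0 0.6"

```text
time: 7.3
tool_pos: [0.5539, -0.0591, 0.2414]
tool_rot: [-3.141, -0.002, 2.809]
contact_force: [0.3, 0.3, 0.5]
opening: 0.0457
grip_force: 0.0
```

step_arm --pt "0.5 0 0 0 0 0 0.12" --pt "0.5 0 0 0 0 0 0.24" --pt "0.5 0 0 0 0 0 0.36" --pt "0.5 0 0 0 0 0 0.48" --pt "0.5 0 0 0 0 0 0.6"

```text
time: 7.72
tool_pos: [0.5539, -0.0591, 0.2414]
tool_rot: [3.141, -0.002, -2.874]
contact_force: [-0.1, -0.1, 0.4]
opening: 0.0459
grip_force: 0.0
```

step_arm --pt "0.5 0 0 0 0 0 0.12" --pt "0.5 0 0 0 0 0 0.24" --pt "0.5 0 0 0 0 0 0.3" --pt "0.5 0 0 0 0 0 0.3" --pt "0.5 0 0 0 0 0 0.3"

```text
time: 8.13
tool_pos: [0.554, -0.0589, 0.2417]
tool_rot: [3.14, -0.001, -2.582]
contact_force: [-0.2, 0.6, 0.2]
opening: 0.0461
grip_force: 0.0
```

Run:
```python
from h import *
o=observe();print(o["tool_pos"],o["tool_rot"],o["qpos"],o["torque"])
```

```text
[ 0.55397759 -0.05893229  0.24174794] [ 3.14038890e+00 -1.33435573e-03 -2.58210820e+00] [-2.43481750e-01  3.91407860e-01  1.40708688e+00 -1.27090150e-04
  1.34489073e+00 -2.37373315e+00] [ 0.053575    0.01851174 -0.02507325]
```

step_arm --pt "0.5 -0.07 0.17 -2 0 0 0" --pt "0.5 -0.07 0.17 -4 0 0 0" --pt "0.5 -0.07 0.17 -6 0 0 0" --pt "0.5 -0.07 0.17 -8 0 0 0" --pt "0.5 -0.07 0.17 -8.3 0 0 0"

```text
time: 8.55
tool_pos: [0.5514, -0.0565, 0.1559]
tool_rot: [3.137, -0.005, -2.582]
contact_force: [0.6, 1.1, 0.0]
opening: 0.046
grip_force: 0.0
```

step_arm --pt "0.05 0 0 0 0 0 0" --pt "0.05 0 0 0 0 0 0" --pt "0.05 0 0 0 0 0 0" --pt "0.05 0 0 0 0 0 0" --pt "0.05 0 0 0 0 0 0" --grip_force 20

```text
time: 8.97
tool_pos: [0.554, -0.0568, 0.1608]
tool_rot: [-3.14, 0.001, -2.58]
contact_force: [-0.1, 0.1, 0.2]
opening: 0.0173
grip_force: 0.0
```

step_arm --pt "0.05 0 0 0 0 0 0" --pt "0.05 0 0 0 0 0 0" --pt "0.05 0 0 0 0 0 0" --pt "0.05 0 0 0 0 0 0" --pt "0.05 0 0 0 0 0 0"

```text
time: 9.38
tool_pos: [0.5533, -0.056, 0.1606]
tool_rot: [3.141, 0.001, -2.579]
contact_force: [-2.0, 4.7, 6.0]
opening: 0.0138
grip_force: 20.0
```

Run:
```python
from h import *
o=observe();print(o["tool_pos"],o["tool_rot"],o["contact_force"],o["torque"],o["opening"],o["grip_force"])
```

```text
[ 0.55331528 -0.05600985  0.16064646] [ 3.14086577e+00  7.56911786e-04 -2.57938679e+00] [-2.03390987  4.69577246  6.04566329] [ 0.75113706  0.53402819 -0.0650356 ] 0.013799523027005387 19.955281019210815
```

Gripped at 13.8 mm. Now I turn clockwise, following the thread down.

step_arm --pt "0.05 0 0 0 0 0 -0.1" --pt "0.05 0 0 -0.01 0 0 -0.2" --pt "0.05 0 0 -0.01 0 0 -0.3" --pt "0.05 0 0 -0.02 0 0 -0.4" --pt "0.05 0 0 -0.02 0 0 -0.5"

```text
time: 9.8
tool_pos: [0.5534, -0.0563, 0.1604]
tool_rot: [3.141, 0.001, -3.084]
contact_force: [-3.1, 2.0, 4.8]
opening: 0.0139
grip_force: 20.0
```

step_arm --pt "0.05 0 0 0 0 0 -0.1" --pt "0.05 0 0 -0.01 0 0 -0.2" --pt "0.05 0 0 -0.01 0 0 -0.3" --pt "0.05 0 0 -0.02 0 0 -0.4" --pt "0.05 0 0 -0.03 0 0 -0.5"

```text
time: 10.22
tool_pos: [0.5534, -0.0567, 0.1602]
tool_rot: [3.142, 0.001, 2.699]
contact_force: [-2.5, -0.6, 5.1]
opening: 0.0136
grip_force: 20.0
```

Run:
```python
from h import *
o=observe();print(o["tool_pos"],o["tool_rot"],o["contact_force"],o["torque"],o["opening"],o["grip_force"])
```

```text
[ 0.55342729 -0.05667516  0.16017984] [3.14153447e+00 6.11526004e-04 2.69911928e+00] [-2.50331045 -0.57755219  5.14025652] [0.22334657 0.53258102 0.10485368] 0.013647943992175816 19.976212084293365
```

step_arm --pt "0.05 0 0 0 0 0 -0.1" --pt "0.05 0 0 -0.01 0 0 -0.2" --pt "0.05 0 0 -0.01 0 0 -0.3" --pt "0.05 0 0 -0.02 0 0 -0.4" --pt "0.05 0 0 -0.02 0 0 -0.5"

```text
time: 10.63
tool_pos: [0.5532, -0.0569, 0.1599]
tool_rot: [-3.141, 0.001, 2.199]
contact_force: [-3.5, 0.4, 5.1]
opening: 0.0139
grip_force: 20.0
```

step_arm --pt "0.05 0 0 0 0 0 -0.1" --pt "0.05 0 0 -0.01 0 0 -0.2" --pt "0.05 0 0 -0.01 0 0 -0.3" --pt "0.05 0 0 -0.02 0 0 -0.4" --pt "0.05 0 0 -0.02 0 0 -0.4"

```text
time: 11.05
tool_pos: [0.5529, -0.0571, 0.1597]
tool_rot: [-3.141, 0.001, 1.799]
contact_force: [-4.9, -0.5, 6.3]
opening: 0.0138
grip_force: 20.0
```

```bash
cat > s.py <<'E'
from h import *
o=observe();print(o["tool_pos"].round(4),o["tool_rot"].round(4),o["contact_force"].round(1),o["torque"].round(3),o["qpos"][5].round(3),o["joint_efforts"][5].round(3),o["grip_force"])
E
python3 s.py
```

```text
[ 0.5529 -0.0571  0.1597] [-3.1409e+00  7.0000e-04  1.7985e+00] [-4.9 -0.5  6.3] [-0.098  0.766 -0.085] -0.467 1.244 19.967034459114075
```

step_arm --pt "0.05 0 0 0 0 0 -0.06" --pt "0.05 0 0 0 0 0 -0.12" --pt "0.05 0 0 -0.01 0 0 -0.18" --pt "0.05 0 0 -0.01 0 0 -0.24" --pt "0.05 0 0 -0.01 0 0 -0.24"

```text
time: 11.47
tool_pos: [0.5528, -0.0571, 0.1596]
tool_rot: [-3.141, 0.001, 1.561]
contact_force: [-5.3, -0.2, 6.9]
opening: 0.014
grip_force: 20.0
```

```bash
python3 s.py
```

```text
[ 0.5528 -0.0571  0.1596] [-3.1408e+00  9.0000e-04  1.5607e+00] [-5.3 -0.2  6.9] [-0.214  0.896 -0.041] -0.23 0.719 19.966502487659454
```

step_arm --pt "0.05 0 0 0 0 0 -0.06" --pt "0.05 0 0 0 0 0 -0.12" --pt "0.05 0 0 -0.01 0 0 -0.18" --pt "0.05 0 0 -0.01 0 0 -0.24" --pt "0.05 0 0 -0.01 0 0 -0.24"

```text
time: 11.88
tool_pos: [0.5526, -0.057, 0.1595]
tool_rot: [-3.141, 0.001, 1.321]
contact_force: [-7.1, -0.7, 6.9]
opening: 0.0137
grip_force: 20.0
```

```bash
python3 s.py
```

```text
[ 0.5526 -0.057   0.1595] [-3.1407e+00  1.1000e-03  1.3207e+00] [-7.1 -0.7  6.9] [-0.137  0.994 -0.016] 0.01 0.719 19.966437220573425
```

step_arm --pt "0.05 0.05 0 0 0 0 -0.05" --pt "0.05 0.05 0 0 0 0 -0.1" --pt "0.05 0.05 0 -0.01 0 0 -0.15" --pt "0.05 0.05 0 -0.01 0 0 -0.2" --pt "0.05 0.05 0 -0.01 0 0 -0.2"

```text
time: 12.3
tool_pos: [0.5525, -0.057, 0.1594]
tool_rot: [-3.14, 0.002, 1.121]
contact_force: [-8.5, 0.3, 8.1]
opening: 0.0139
grip_force: 20.0
```

```bash
python3 s.py
```

```text
[ 0.5525 -0.057   0.1594] [-3.1396e+00  1.8000e-03  1.1213e+00] [-8.5  0.3  8.1] [-0.136  1.331 -0.068] 0.21 0.59 19.97595101594925
```

step_arm --pt "0.05 0 0 0 0 0 -0.05" --pt "0.05 0 0 0 0 0 -0.1" --pt "0.05 0 0 -0.01 0 0 -0.15" --pt "0.05 0 0 -0.01 0 0 -0.2" --pt "0.05 0 0 -0.01 0 0 -0.2"

```text
time: 12.72
tool_pos: [0.5524, -0.057, 0.1593]
tool_rot: [-3.14, 0.002, 0.921]
contact_force: [-9.2, -0.1, 8.3]
opening: 0.0138
grip_force: 20.0
```

```bash
python3 s.py
```

```text
[ 0.5524 -0.057   0.1593] [-3.1398e+00  2.2000e-03  9.2130e-01] [-9.2 -0.1  8.3] [-0.118  1.424 -0.072] 0.41 0.59 19.97570425271988
```

step_arm --pt "0.05 -0.05 0 0 0 0 -0.04" --pt "0.05 -0.1 0 0 0 0 -0.08" --pt "0.05 -0.12 0 0 0 0 -0.12" --pt "0.05 -0.12 0 0 0 0 -0.15" --pt "0.05 -0.12 0 0 0 0 -0.15"

```text
time: 13.13
tool_pos: [0.5522, -0.0569, 0.1592]
tool_rot: [3.142, 0.001, 0.772]
contact_force: [-5.2, 0.4, 5.6]
opening: 0.0138
grip_force: 20.0
```

```bash
python3 s.py
```

```text
[ 0.5522 -0.0569  0.1592] [3.1416e+00 8.0000e-04 7.7230e-01] [-5.2  0.4  5.6] [-0.081  0.844 -0.041] 0.559 0.356 19.97536987066269
```

step_arm --pt "0.05 0 0 0 0 0 -0.04" --pt "0.05 0 0 0 0 0 -0.08" --pt "0.05 0 0 0 0 0 -0.12" --pt "0.05 0 0 0 0 0 -0.15" --pt "0.05 0 0 0 0 0 -0.15"

```text
time: 13.55
tool_pos: [0.5521, -0.0568, 0.1592]
tool_rot: [-3.141, 0.001, 0.622]
contact_force: [-4.1, 1.0, 5.4]
opening: 0.014
grip_force: 20.0
```

```bash
python3 s.py
```

```text
[ 0.5521 -0.0568  0.1592] [-3.1415e+00  1.0000e-03  6.2230e-01] [-4.1  1.   5.4] [-0.01   0.863 -0.129] 0.709 0.356 19.975382387638092
```

step_arm --pt "0.05 -0.04 0 0 0 0 -0.03" --pt "0.05 -0.04 0 0 0 0 -0.06" --pt "0.05 -0.04 0 0 0 0 -0.1" --pt "0.05 -0.04 0 0 0 0 -0.1"

```text
time: 13.88
tool_pos: [0.5521, -0.0568, 0.1592]
tool_rot: [3.141, 0.0, 0.524]
contact_force: [-3.8, 0.4, 6.0]
opening: 0.0145
grip_force: 20.7
```

```bash
python3 s.py
```

```text
[ 0.5521 -0.0568  0.1592] [3.141e+00 4.000e-04 5.235e-01] [-3.8  0.4  6. ] [0.075 0.805 0.577] 0.807 1.089 20.73366791009903
```

step_arm --pt "0.05 0 0 0 0 0 -0.03" --pt "0.05 0 0 0 0 0 -0.06" --pt "0.05 0 0 0 0 0 -0.1" --pt "0.05 0 0 0 0 0 -0.1"

```text
time: 14.22
tool_pos: [0.5523, -0.0567, 0.1592]
tool_rot: [3.141, -0.0, 0.424]
contact_force: [-4.0, 1.6, 6.1]
opening: 0.0157
grip_force: 22.6
```

```bash
python3 s.py
```

```text
[ 0.5523 -0.0567  0.1592] [ 3.1409e+00 -1.0000e-04  4.2420e-01] [-4.   1.6  6.1] [0.184 0.65  0.568] 0.907 1.157 22.597611285746098
```

The torque jumped to 0.57 N·m and the pads began to splay, so the screw is seated at a tool yaw of about 0.54. I'm backing off 1.68 rad, which gives a screw angle of about 1.57.

step_arm --pt "0.05 0 0 0 0 0 0.1" --pt "0.05 0 0 0 0 0 0.2" --pt "0.05 0 0 0.01 0 0 0.3" --pt "0.05 0 0 0.02 0 0 0.4" --pt "0.05 0 0 0.02 0 0 0.5"

```text
time: 14.63
tool_pos: [0.5528, -0.0562, 0.1593]
tool_rot: [3.141, -0.002, 0.929]
contact_force: [-0.3, 2.7, 4.3]
opening: 0.0142
grip_force: 20.0
```

step_arm --pt "0.05 0 0 0 0 0 0.1" --pt "0.05 0 0 0.01 0 0 0.2" --pt "0.05 0 0 0.01 0 0 0.3" --pt "0.05 0 0 0.02 0 0 0.4" --pt "0.05 0 0 0.03 0 0 0.5"

```text
time: 15.05
tool_pos: [0.5527, -0.0562, 0.1596]
tool_rot: [3.14, -0.001, 1.43]
contact_force: [-0.9, 2.7, 4.6]
opening: 0.0142
grip_force: 20.0
```

step_arm --pt "0.05 0 0 0 0 0 0.1" --pt "0.05 0 0 0.01 0 0 0.2" --pt "0.05 0 0 0.01 0 0 0.3" --pt "0.05 0 0 0.02 0 0 0.4" --pt "0.05 0 0 0.02 0 0 0.5"

```text
time: 15.47
tool_pos: [0.5526, -0.0562, 0.1598]
tool_rot: [3.14, -0.0, 1.93]
contact_force: [-1.5, 2.7, 4.9]
opening: 0.0136
grip_force: 20.0
```

step_arm --pt "0.05 0 0 0 0 0 0.06" --pt "0.05 0 0 0.01 0 0 0.12" --pt "0.05 0 0 0.01 0 0 0.18" --pt "0.05 0 0 0.01 0 0 0.18" --pt "0.05 0 0 0.01 0 0 0.18"

```text
time: 15.88
tool_pos: [0.5526, -0.0562, 0.1599]
tool_rot: [3.14, -0.0, 2.103]
contact_force: [-0.9, 3.0, 5.0]
opening: 0.0135
grip_force: 20.0
```

step_arm --pt "0.05 0 0 0 0 0 0" --pt "0.05 0 0 0 0 0 0" --pt "0.05 0 0 0 0 0 0" --pt "0.05 0 0 0 0 0 0" --pt "0.05 0 0 0 0 0 0"

```text
time: 16.3
tool_pos: [0.5526, -0.0562, 0.1599]
tool_rot: [3.14, -0.0, 2.103]
contact_force: [-2.0, 2.6, 5.6]
opening: 0.0138
grip_force: 20.0
```

```bash
python3 s.py
python3 - <<'E'
from h import *
r=lambda c,f:cv2.resize(c,None,fx=f,fy=f,interpolation=cv2.INTER_CUBIC)
w=read_camera("wrist")[:,:,::-1]; s=read_camera("side")[:,:,::-1][165:255,300:400]; c=read_camera("scene")[:,:,::-1][165:255,255:355]
cv2.imwrite("pics/fin.png",np.vstack([r(w,.6)[:240,:384].copy() if 0 else cv2.resize(w,(560,350)), np.hstack([cv2.resize(s,(280,250)),cv2.resize(c,(280,250))])]))
E
```

```text
[ 0.5526 -0.0562  0.1599] [ 3.1404e+00 -1.0000e-04  2.1031e+00] [-2.   2.6  5.6] [0.563 0.425 0.05 ] -0.773 0.057 19.95168685913086
```

View pics/fin.png

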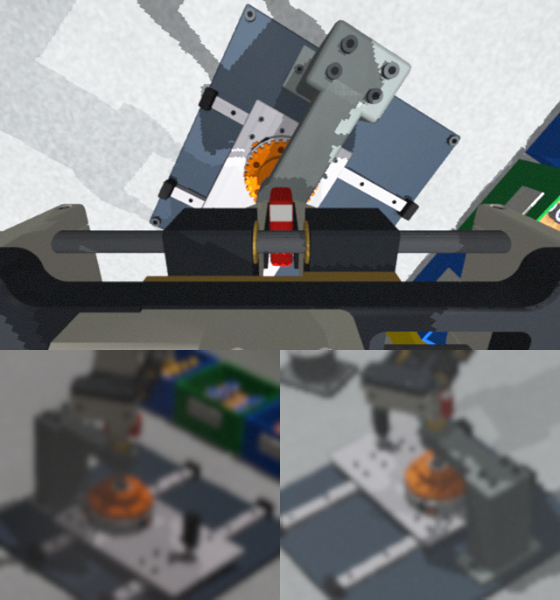

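The wrist view shows the wing aligned and held between the pads near (282,225), with the fixture still centred under the boss. I'm handing in.

```bash
python3 -c "
from cell import *
print(hand_in())"
```

```text
the job is handed in; nothing more can be done
None
```

I handed the job in, but no verdict came back: the marked button measured within about 1 mm of the screw axis, and the thumbscrew was seated, backed off about 1.56 rad by my estimate and still gripped at 20 N.

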